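# Clear and burnish the brass seam of a stone plaque, gently

### The arm

A 6-joint arm with a two-finger parallel gripper is mounted at the origin on the work surface. World frame = base frame: x ahead of the robot, y to its left, z up, the work surface at z = 0. Lengths are in m, angles in rad, forces in N, time in s.
With the tool pointing down it reaches from about 0.35 to 0.775 m from the base axis. Payload 7.3 kg.
Tool frame: the origin (TCP) lies on the centre line of the jaws, within the pads' length; the fingertips stand 17 mm ahead of it and the grasp point (between the pads) lies 2 mm behind it (robot.tip_extent is the distance from the TCP to the fingertips, in m); z points along the fingers, y is the line along which they close (so a half turn about z gives the same grasp; the last joint's range is limited). The gripper opens to 92 mm and grips with 3 to 60 N. Pads are 19 mm wide; open, the fingers measure 130 mm over their backs; the gripper's body (75 mm by 190 mm) begins 47 mm behind the grasp point.
Start: joints at [-1.468, 0.342, 1.524, -0, 1.275, -0.146], TCP at [0.129, -0.509, 0.244] pointing down, gripper open.
Joint ranges: [-2.53, 2.53], [-0.77, 2.02], [0.04, 2.7], [-1, 4.14], [0.28, 2.66], [-3.11, 3.11]. Speed limits (rad/s): [2.57, 2.57, 3.14, 3.14, 3.14, 3.14].

### API

Orientations are given as [roll, pitch, yaw] about the fixed x, y, z axes, in that order (R = Rz(yaw) Ry(pitch) Rx(roll)).
In Python, from cell import robot gives the robot as it stands.
- The arm moves only by the tool step_arm, never from a script. Its argument "motion" is a list of rows, each a list of 2 entries, a list of its own where there are three numbers: the shift along the tool's x, y, z in units of 60 mm (1.0 is 60 mm), then the turn about the tool's z in rad. In form: [[[x, y, z], spin], ...]. A call has 1 to 10 rows; each row is the pose to reach, as a shift and turn from the pose commanded when the call began, along the tool's axes at that moment; what a row does not reach only later rows make up. A row lasts 1/8 s, in which the tool goes at most 62.5 mm and 10.7 degrees, less where a joint would pass 70% of its speed; a pose out of reach is approached as far as the arm can. A call with a gripper value outside its range is refused whole. "hand" is the closure in counts, from 0 (fully open) to 255 (shut), set as the call begins (left out, the last holds). The fingers move at their own pace and stop on an object; "squeeze" is the grip in N (left out, the last holds). Time passes only in rows, so rows that repeat a pose let the fingers close. It gives the time, the measured TCP pose, the force, the opening and the grip force at its end, in the units of the state.
- robot.observe(): the state, without advancing time (a new reading comes with each control period).
- robot.read_camera(name): name is "side" or "top"; returns a dict with "pixels" (400x640x3 uint8, red, green, blue), "intrinsics" (3x3 intrinsics, pixels), "xyz" and "rotation" of the camera in the world. Camera axes: x right, y up, looking along -z (the intrinsics and any distortion apply to the point x, -y, -z); pixel columns grow to the right and rows downward; lengths in m; the calibration is good to about 2 mm. A picture is of the moment at which its call begins. There is no depth.
- robot.hand_in(): hands the job in; it is judged then, once.
The state is a dict: "time": time; "qpos": joint angles; "qvel": joint speeds; "joint_efforts": joint torques, N m; "tool_pos": TCP position; "tool_rot": TCP orientation; "contact_force": force on the tool from outside, world axes, zero at the start; "torque": the same for the moment, N m; "opening": finger opening in m; "grip_force": force on a finger pad.
Only numpy, scipy, OpenCV 4.12 (cv2) and the standard library are available. Lean on these libraries where they do the work, as an engineer would, in place of code of your own. Each camera call takes 0.05 s, during which the arm holds its last target. There are 200 camera calls.

### The job

Lift the freshly glued blue stone box off the plaque and set it gently, upright and lengthwise, in the middle of the empty bay of the wooden tray: its walls are thin, so hold it with the lightest grip and do not drop it. Then take the yellow-handled burnisher from its fork and run its sprung tip slowly (about 30 mm per second, lightly pressed, the spring about half in and never bottomed) along the whole brass seam from the black-dot end round the corner to the other end, touching the plaque nowhere else. Hang the burnisher back upright in its fork and leave the other things on the bench where they are.

Things in the scene. Friction and masses are not known exactly. Their poses are not given: they have to be found in the camera images.
- plaque: white marble plaque on a wooden block, fixed, 170 (its x) x 120 (its y) x 40 mm tall; origin at the centre of its underside. The L-shaped flush brass seam, 14 mm wide, is on its top
- seam0 (a point): start of the seam's centre line, at the black dot, on the plaque's top face (plaque frame -65, -35, 40 mm)
- seam1 (a point): point 1 on the seam's centre line, 25 mm on from the last
- seam2 (a point): point 2 on the seam's centre line, 25 mm on from the last
- seam3 (a point): point 3 on the seam's centre line, 25 mm on from the last
- seam4 (a point): point 4 on the seam's centre line, 25 mm on from the last
- seam5 (a point): corner of the seam, 23 mm on from point 4; here it turns left by 90 degrees, to the plaque's +y
- seam6 (a point): point 6 of the seam, 25 mm past the corner
- seam7 (a point): point 7 of the seam, 25 mm on
- seam8 (a point): end point of the seam, 25 mm on (plaque frame 58, 40, 40 mm)
- burnisher: burnishing tool hanging upright: square yellow handle 26 x 26 mm (sides along its x and y) from 80 to 150 mm up, brass collar 44 mm across from 74 to 80 mm, steel shaft 14 mm across from 28 to 74 mm, sprung tip below. Origin at the bottom of the unpressed tip, z up along the tool; 165 g
- tip_point (a point): the bottom of the round-nosed sprung tip (6 mm radius); it moves up the tool as the spring is pressed
- burnisher_tip (a joint): how far the sprung tip is pressed in, 0 (out) to 0.012 m (bottomed); it presses with 0.8 N + 0.4 N per mm
- fork: fixed fork stand: two aluminium prongs along its x, 62 mm long, tops 90 mm up, 26 mm gap between them (y), open towards its -x, joined by a post at its +x that is no taller than the prongs; foot 100 x 90 x 10 mm. Origin on the bench under the middle of the gap. The burnisher hangs in the middle by its collar, its origin 16 mm up
- stone_box: blue stone box with brass trim, 110 (its x) x 44 (its y) x 40 mm tall, 0.25 kg, lying across the seam on the plaque; origin at the centre of its underside. Fragile
- tray: fixed shallow wooden tray, 140 (its x) x 173 (its y) mm, rims 12 mm tall, floor 6 mm thick, lined in blue, with a divider along its x making two bays of 130 x 79 mm; origin at the centre of its underside
- bay (a point): centre of the empty bay's floor (42 mm to the tray's +y from its centre, 6 mm up); axes as the tray, long side of the bay along x
- bottle: amber glass bottle, 72 mm across, 220 mm tall; bystander, origin at its underside centre
- jar: clear jar with green cap, 84 mm across, 140 mm tall; bystander, origin at its underside centre
- tub: open white plastic tub, 96 mm across, 105 mm tall; bystander, origin at its underside centre
- buff: cream spool-shaped pair of buffing wheels lying flat, 94 mm across, 60 mm tall; bystander, origin at its underside centre
- wax: dark green bar of polishing compound, 50 x 130 x 40 mm tall; bystander, origin at its underside centre
- brush: small flat brush with a wooden handle, lying flat; bystander, origin at its underside
- green_box: finished green stone box lying in the other bay of the tray, 100 x 40 x 36 mm tall (long side along its x); bystander, origin at its underside centre

How it is judged:
On the way, in this order (a step that is already met when the one before it is completed fails the run):
1. blue stone box set down and released in the empty bay (x of stone_box in the frame of bay between -0.014 and 0.014 m and y of stone_box in the frame of bay between -0.018 and 0.018 m and z of stone_box in the frame of bay between -0.004 and 0.006 m and angle between stone_box's own z axis and vertical below 0.1 rad and linear speed of stone_box below 0.02 m/s and contact force between the fingers and stone_box below 0.1 N), for 0.2 s.
2. burnisher tip pressing on the seam at point 0 of 0 to 8, within 8 mm (contact force between burnisher and plaque above 0.3 N and distance between tip_point and seam0 below 0.008 m), for 0.04 s.
3. burnisher tip pressing on the seam at point 1 of 0 to 8, within 8 mm (contact force between burnisher and plaque above 0.3 N and distance between tip_point and seam1 below 0.008 m), for 0.04 s.
4. burnisher tip pressing on the seam at point 2 of 0 to 8, within 8 mm (contact force between burnisher and plaque above 0.3 N and distance between tip_point and seam2 below 0.008 m), for 0.04 s.
5. burnisher tip pressing on the seam at point 3 of 0 to 8, within 8 mm (contact force between burnisher and plaque above 0.3 N and distance between tip_point and seam3 below 0.008 m), for 0.04 s.
6. burnisher tip pressing on the seam at point 4 of 0 to 8, within 8 mm (contact force between burnisher and plaque above 0.3 N and distance between tip_point and seam4 below 0.008 m), for 0.04 s.
7. burnisher tip pressing on the seam at point 5 of 0 to 8, within 8 mm (contact force between burnisher and plaque above 0.3 N and distance between tip_point and seam5 below 0.008 m), for 0.04 s.
8. burnisher tip pressing on the seam at point 6 of 0 to 8, within 8 mm (contact force between burnisher and plaque above 0.3 N and distance between tip_point and seam6 below 0.008 m), for 0.04 s.
9. burnisher tip pressing on the seam at point 7 of 0 to 8, within 8 mm (contact force between burnisher and plaque above 0.3 N and distance between tip_point and seam7 below 0.008 m), for 0.04 s.
10. burnisher tip pressing on the seam at point 8 of 0 to 8, within 8 mm (contact force between burnisher and plaque above 0.3 N and distance between tip_point and seam8 below 0.008 m), for 0.04 s.
At the end, for the whole second after the job is handed in: The stone box rests released and upright in the empty bay, within 14 mm lengthwise and 18 mm crosswise of its middle; the burnisher hangs at rest and upright in the fork, its collar on the prongs, within 12 mm along and 7 mm across the gap (all of step 1 and x of burnisher in the frame of fork between -0.012 and 0.012 m and y of burnisher in the frame of fork between -0.007 and 0.007 m and z of burnisher in the frame of fork between 0.011 and 0.021 m and angle between burnisher's own z axis and vertical below 0.08 rad and linear speed of burnisher below 0.02 m/s); the robot touches nothing.
It fails at once if stone box squeezed by more than 80 N in all (40 N a finger) (contact force between the fingers and stone_box above 80 N).
It fails at once if stone box dropped from more than about 5 mm, pressed on the tray with more than 50 N, knocked against the green box, tipped by more than 0.5 rad, or down on the bench ((contact force between anything else and stone_box below 0.1 N and linear speed of stone_box above 0.3 m/s) or contact force between stone_box and tray above 50 N or contact force between stone_box and green_box above 3 N or height (world z) of stone_box below 0.003 m or angle between stone_box's own z axis and vertical above 0.5 rad).
It fails at once if burnisher pressed on the plaque with more than 6.5 N, or moved faster than 0.09 m/s while pressing on it (contact force between burnisher and plaque above 6.5 N or (contact force between burnisher and plaque above 0.3 N and linear speed of burnisher above 0.09 m/s)).
It fails at once if burnisher touching the plaque more than 11 mm off the seam's centre line (contact force between burnisher and plaque above 0.3 N and not ((x of tip_point in the frame of plaque between -0.08 and 0.07 m and y of tip_point in the frame of plaque between -0.046 and -0.024 m) or (x of tip_point in the frame of plaque between 0.047 and 0.069 m and y of tip_point in the frame of plaque between -0.046 and 0.05 m))).
It fails at once if a bystander moved by more than 15 mm (distance of any of bottle, jar, tub, buff, wax, brush, green_box from where it was at the start of the episode above 0.015 m).
It also fails if it takes over 72 s, if anything falls off the work surface, if the arm or the gripper's body presses on something with over 40 N, if the wrist force passes 120 N, or if a joint passes its speed limit or range.

## Working session

There is one attempt and no reset: what is moved stays moved. The work goes in short steps, Python scripts to look and compute and a tool call to move; the robot and the scene stay as the last step left them, time stands still between calls to the robot, and variables do not carry over. Pictures are saved under pics/ and viewed, at most 10 in all, crops included, and the job is handed in when it is done.

Besides the shell and the picture viewer there is one more tool, called after "Emit:" by a JSON object that holds its "api" and its "payload". step_arm: Moves the arm, as the interface text tells. Its arguments: {"type":"object","properties":{"motion":{"type":"array"},"hand":{"type":"number"},"squeeze":{"type":"number"}},"required":["motion"]}

```bash
mkdir -p pics
python3 - <<'E'
from cell import robot
import cv2,numpy as np
for n in("top","side"):
    c=robot.read_camera(n); cv2.imwrite(f"pics/{n}0.png",c["pixels"][:,:,::-1]); np.savez(f"{n}.npz",K=c["intrinsics"],t=c["xyz"],R=c["rotation"],p=c["pixels"])
    print(n,c.keys(),c["intrinsics"],c["xyz"],c["rotation"])
print(robot.observe(),robot.tip_extent)
E
```

```text
top dict_keys(['pixels', 'intrinsics', 'xyz', 'rotation']) [[395.63839291   0.         318.07106384]
 [  0.         395.63839291 198.89715671]
 [  0.           0.           1.        ]] [0.33312682 0.01460154 0.99280561] [ 0.19149552 -0.02807836 -1.57346854]
side dict_keys(['pixels', 'intrinsics', 'xyz', 'rotation']) [[434.93837904   0.         321.52677293]
 [  0.         434.93837904 200.3536821 ]
 [  0.           0.           1.        ]] [0.04561893 0.66836762 0.73061533] [ 0.89231265 -0.01985568 -2.48950737]
{'time': 0.1, 'qpos': array([-1.46801032e+00,  3.42632640e-01,  1.52491495e+00,  1.68261942e-05,
        1.27541692e+00, -1.46052025e-01]), 'qvel': array([-0.00070119, -0.0012976 , -0.0020014 ,  0.00115607,  0.00065366,
        0.00097396]), 'joint_efforts': array([ 3.44910295e-03, -4.32002842e+01, -2.44696462e+01,  7.19509763e-02,
        5.26475371e-02, -5.97104872e-05]), 'tool_pos': array([ 0.1292603 , -0.50848579,  0.24312733]), 'tool_rot': array([-3.14023775e+00, -2.15570143e-04,  2.48832976e-01]), 'contact_force': array([0.12974076, 0.22800139, 0.168989  ]), 'torque': array([ 0.01601778, -0.01451483, -0.01882323]), 'grip_force': 0.0, 'opening': 0.091846038717788} 0.017
```

View pics/top0.png

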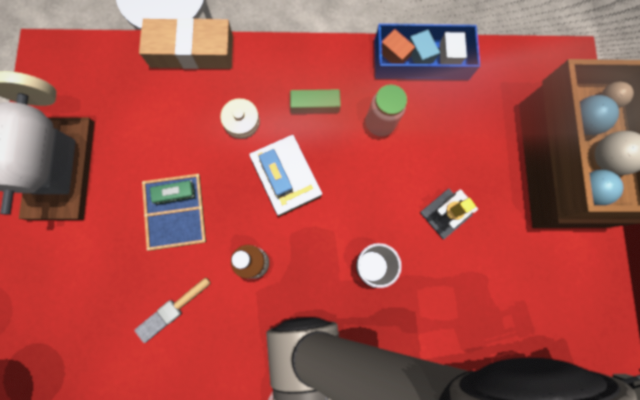

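View pics/side0.png

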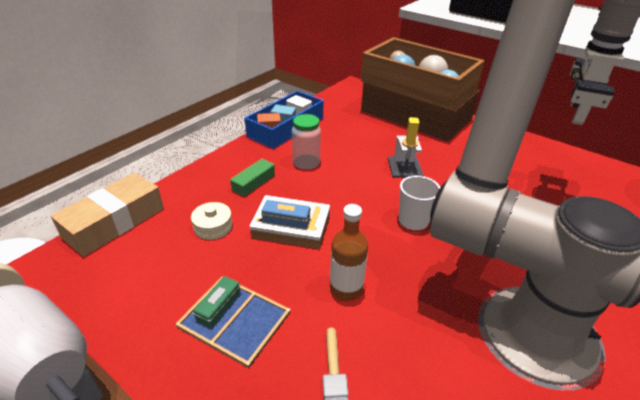

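Top view: the plaque is around (285,175) with the blue box at (275,172), the tray at (173,212) with its lower bay empty, and the fork with the burnisher at (452,212). I'll enlarge these regions.

Run:
```python
import cv2,numpy as np
T=np.load("top.npz")["p"][:,:,::-1];S=np.load("side.npz")["p"][:,:,::-1]
def crop(I,x,y,w,h,s):
    o=cv2.resize(I[y:y+h,x:x+w],None,fx=s,fy=s,interpolation=cv2.INTER_CUBIC)
    for k in range(0,w,10): cv2.putText(o,str(x+k),(k*s,8),0,.28,(255,255,255),1); cv2.line(o,(k*s,10),(k*s,14),(255,255,255),1)
    for k in range(10,h,10): cv2.putText(o,str(y+k),(0,k*s+3),0,.28,(255,255,255),1); cv2.line(o,(18,k*s),(22,k*s),(255,255,255),1)
    return o
out=np.zeros((600,800,3),np.uint8)
def put(o,x,y): out[y:y+o.shape[0],x:x+o.shape[1]]=o
put(crop(T,243,130,84,90,5),0,0)       # 420x450
put(crop(T,415,180,70,60,5),430,0)   # 350x300
put(crop(T,137,168,72,86,3),430,305)  # 216x258
cv2.imwrite("pics/c1.png",out)
out=np.zeros((600,800,3),np.uint8)
put(crop(S,245,190,90,60,5),0,0)
put(crop(S,380,110,50,75,5),460,0)
put(crop(S,170,265,130,100,2),0,310)
cv2.imwrite("pics/c2.png",out)
```

```text
(no output)
```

View pics/c1.png

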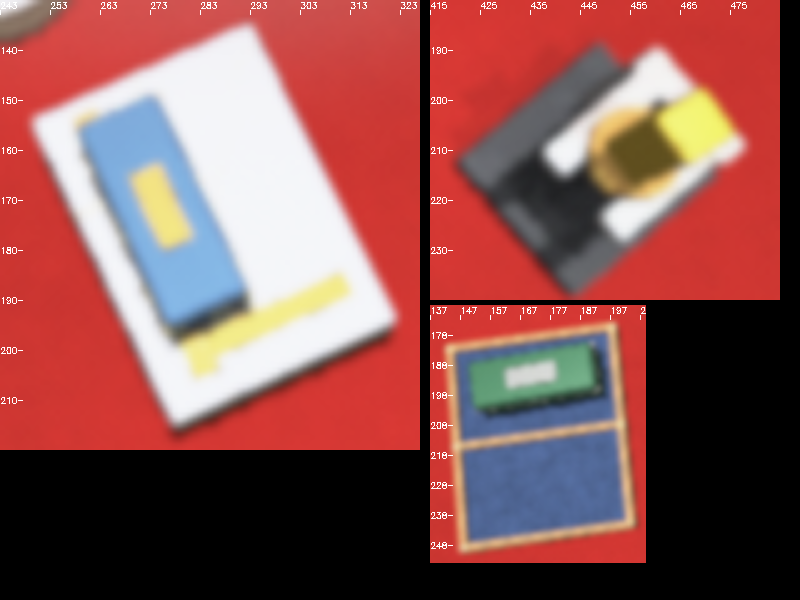

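View pics/c2.png

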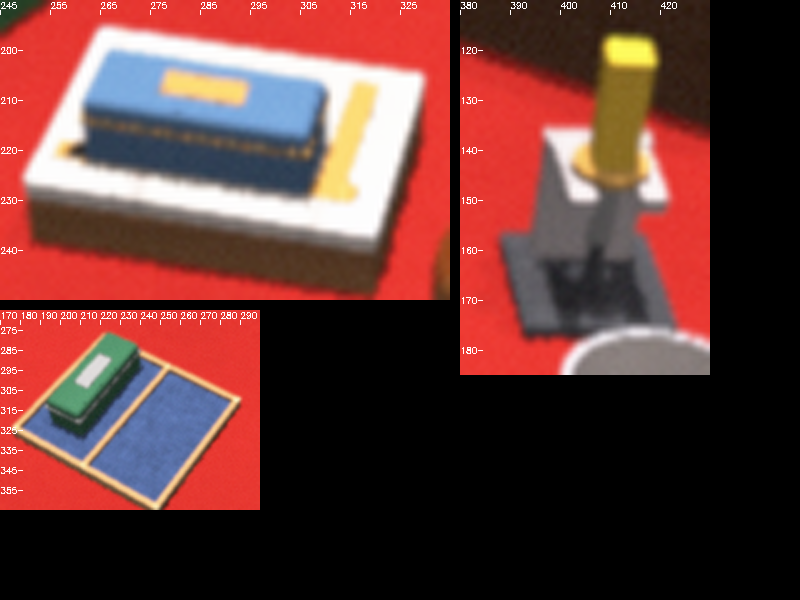

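The crops give usable corners for the plaque, box, tray and handle top. I'll fit each pose with both cameras.

```bash
cat > h.py <<'E'
import numpy as np
from scipy.optimize import least_squares
from scipy.spatial.transform import Rotation as Ro
C={n:np.load(n+".npz") for n in("top","side")}
def proj(n,P):
    c=C[n]; q=(np.atleast_2d(P)-c["t"])@Ro.from_euler("xyz",c["R"]).as_matrix()
    q=q*[1,-1,-1]; u=q@c["K"].T; return u[:,:2]/u[:,2:]
def cr(pts,x,y,s,ox=0,oy=0): return (np.array(pts,float)-[ox,oy]+.5)/s-.5+[x,y]
def world(p,M):
    M=np.array(M,float)/1000; c,s=np.cos(p[2]),np.sin(p[2])
    return M@np.array([[c,s,0],[-s,c,0],[0,0,1]])+[p[0],p[1],0]
def fit(obs,p0):
    f=lambda p:np.concatenate([(proj(n,world(p,M))-px).ravel() for n,M,px in obs])
    r=least_squares(f,p0); return r.x,np.round(r.fun,1)
E
python3 - <<'E'
from h import *
T=(243,130,5);S=(245,190,5)
m=[[-85,-60,40],[85,-60,40],[85,60,40],[-85,60,40]]
pt=cr([(30,122),(175,428),(398,318),(250,22)],*T);ps=cr([(23,177),(375,240),(423,75),(102,27)],*S)
for o in([("top",m,pt),("side",m,ps)],[("top",m,pt)],[("side",m,ps)]): print("plaque",*fit(o,[.5,.1,-2.6]))
b=[[-55,-22,80],[55,-22,80],[55,22,80],[-55,22,80]]
bt=cr([(78,125),(170,327),(247,293),(155,95)],*T);bs=cr([(85,100),(310,135),(327,88),(118,50)],*S)
for o in([("top",b,bt),("side",b,bs)],[("top",b,bt)],[("side",b,bs)]): print("box",*fit(o,[.5,.1,-2.6]))
t=[[70,-86.5,12],[70,86.5,12],[-70,86.5,12],[-70,-86.5,12]]
tt=cr([(447,347),(460,550),(634,525),(615,325)],137,168,3,430,305);ts=cr([(13,430),(158,508),(240,398)],170,265,2,0,310)
for o in([("top",t,tt),("side",t[:3],ts)],[("top",t,tt)],[("side",t[:3],ts)]):
    p,r=fit(o,[.3,.4,3.1]); print("tray",p,r,"bay",world(p,[[0,42,6]]))
h=[[0,0,166]]
f=lambda o:fit(o,[.3,-.35,0])
ht=cr([(703,127)],415,180,5,430);hs=cr([(631,52)],380,110,5,460)
for o in([("top",h,ht),("side",h,hs)],[("top",h,ht)],[("side",h,hs)]): print("handle",*f(o))
def unz(px,z): return fit([("top",[[0,0,z]],np.array([px]))],[.3,-.35,0])[0][:2]
for a,bb,z in(((545,153),(655,47),90),((627,243),(745,148),90),((458,162),(600,42),10)):
    q=[unz(x,z) for x in cr([a,bb],415,180,5,430)]; d=q[1]-q[0]; print("forkx",q,np.degrees(np.arctan2(d[1],d[0])))
print("bottle top",unz((241,260),220),"tub",unz((379,265),105))
E
```

```text
plaque [ 0.58067206  0.06912384 -2.69361853] [ 0.2  0.1 -0.3 -0.3 -0.4  0.8 -0.2  0.6 -0.3  0.2  0.1 -1.2  0.3 -0.5
 -0.6 -0.5]
plaque [ 0.58142219  0.06871557 -2.68659465] [ 0.2  0.1  0.2 -0.6 -0.1  0.3 -0.3  0.3]
plaque [ 0.5793326   0.07026071 -2.70426221] [-0.3  0.4 -0.1 -0.5  0.7  0.2 -0.2 -0.2]
box [ 0.57458957  0.09091263 -2.7175939 ] [-0.9  0.8 -1.1  1.6  0.7  0.9  0.7 -0.3 -1.2 -0.4 -0.2  0.4  1.2 -2.1
 -1.7 -1.8]
box [ 0.57638995  0.09059543 -2.7102302 ] [-0.9  0.2 -0.7  0.8  1.   0.   0.6 -1.1]
box [ 0.57166938  0.09268657 -2.73105227] [-0.8  0.3  0.1  1.5  1.7 -1.  -1.  -1.2]
tray [0.49042212 0.34735101 1.72113271] [-0.4  0.3  0.3  1.1  0.   0.7 -0.4 -0.2 -0.8 -1.3 -0.3  0.2  0.2 -0.6] bay [[0.44889585 0.34106064 0.006     ]]
tray [0.4916323  0.34716686 1.71430335] [-0.  -0.4  0.2  0.4 -0.1  0.5 -0.1 -0.5] bay [[0.45006404 0.34116024 0.006     ]]
tray [0.48926989 0.34791068 1.72724757] [-0.7 -0.5  0.3  0.6  0.4 -0.5] bay [[0.44778286 0.3413665  0.006     ]]
handle [ 0.48030018 -0.332808    0.        ] [-0.3  0.3 -0.  -1.1]
handle [ 0.48097613 -0.33355616  0.        ] [ 0. -0.]
handle [ 0.47729659 -0.32725996  0.        ] [-0.  0.]
forkx [array([ 0.48207302, -0.29006974]), array([ 0.53288284, -0.34555864])] -47.52042994227086
forkx [array([ 0.43993414, -0.32581541]), array([ 0.48462776, -0.38468272])] -52.793268973596184
forkx [array([ 0.49056442, -0.27229884]), array([ 0.55311422, -0.34909356])] -50.83696265310962
bottle top [0.36290299 0.14102211] tub [ 0.35584561 -0.14597902]
```

Both cameras agree within about 2 mm. Next I go above the box.

```bash
cat >> h.py <<'E'
def go(x,y,z,yaw):
    from cell import robot
    o=robot.observe(); R=Ro.from_euler("xyz",o["tool_rot"]).as_matrix(); p=o["tool_pos"]
    R=Ro.from_euler("xyz",[np.pi,0,o["tool_rot"][2]]).as_matrix()
    s=R.T@(np.array([x,y,z])-p)/.06; w=-((yaw-o["tool_rot"][2]+np.pi)%(2*np.pi)-np.pi)
    print("t",o["time"],"pos",np.round(p,4),"yaw",round(o["tool_rot"][2],4),"F",np.round(o["contact_force"],1),"open",round(o["opening"],4),"grip",round(o["grip_force"],1))
    print("shift",np.round(s,3),"spin",round(w,3))
E
python3 -c "
from h import *
go(.5755,.0913,.16,.43)"
```

```text
t 0.1 pos [ 0.1293 -0.5085  0.2431] yaw 0.2488 F [0.1 0.2 0.2] open 0.0918 grip 0.0
shift [ 9.67  -7.857  1.385] spin -0.181
```

Emit:
{"api": "step_arm", "payload": {"motion": [[[0.5, -0.4, 0.07], -0.01], [[1.3, -1.05, 0.18], -0.03], [[2.1, -1.7, 0.3], -0.05], [[2.9, -2.35, 0.42], -0.07], [[3.7, -3.0, 0.53], -0.08], [[4.5, -3.65, 0.65], -0.1], [[5.3, -4.3, 0.76], -0.12], [[6.1, -4.95, 0.88], -0.13], [[6.9, -5.6, 1.0], -0.14], [[7.7, -6.25, 1.1], -0.16]], "hand": 0, "squeeze": 8}}

```text
time: 1.35
tool_pos: [0.4856, -0.0297, 0.1773]
tool_rot: [3.141, 0.0, 0.41]
contact_force: [0.4, -2.0, 0.6]
opening: 0.0915
grip_force: 0.0
```

```bash
python3 -c "
from h import *
go(.5755,.0913,.16,.43)"
```

```text
t 1.35 pos [ 0.4856 -0.0297  0.1773] yaw 0.4095 F [ 0.4 -2.   0.6] open 0.0915 grip 0.0
shift [ 2.178 -1.253  0.288] spin -0.02
```

Emit:
{"api": "step_arm", "payload": {"motion": [[[0.7, -0.4, 0.1], -0.01], [[1.4, -0.8, 0.2], -0.02], [[1.9, -1.1, 0.28], -0.02], [[2.18, -1.26, 0.28], -0.02], [[2.18, -1.26, 0.28], -0.02]]}}

```text
time: 1.98
tool_pos: [0.5747, 0.0907, 0.1601]
tool_rot: [-3.141, 0.001, 0.431]
contact_force: [0.1, 0.4, -0.1]
opening: 0.0916
grip_force: 0.0
```

Run:
```python
from h import *
import cv2
from cell import robot
I={n:robot.read_camera(n)["pixels"][:,:,::-1] for n in("top","side")}
out=np.zeros((300,780,3),np.uint8)
out[:300,:400]=cv2.resize(I["top"][130:220,230:350],(400,300),interpolation=2)
out[:300,400:780]=cv2.resize(I["side"][160:250,245:359],(380,300),interpolation=2)
cv2.imwrite("pics/d1.png",out)
go(.5755,.0913,.067,.43)
```

```text
t 2.075 pos [0.5741 0.0893 0.1605] yaw 0.429 F [ 0.6  0.7 -0.1] open 0.0918 grip 0.0
shift [ 0.035 -0.021  1.558] spin -0.001
```

View pics/d1.png

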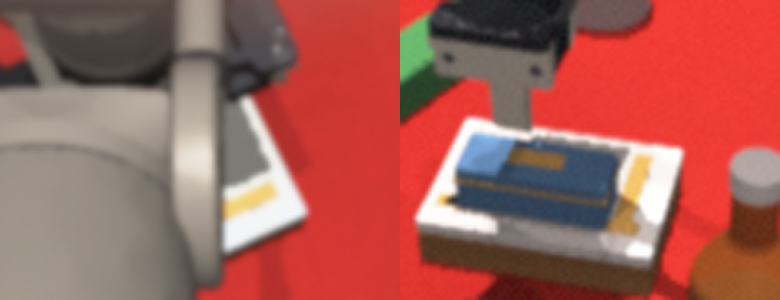

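The side view shows the finger (tip at about crop (512,125)) above the box. I'll check this against the projected TCP.

Run:
```python
from h import *
p=np.array([.5741,.0893,.1605]);y=np.array([np.sin(.429),-np.cos(.429),0])
for s in(-.046,.046,-.065,.065):
    print(s,((proj("side",p+s*y-[0,0,.017])-[245,160])*3.33+[400,0]).round())
print(((proj("side",[[.5755,.0913,.08]])-[245,160])*3.33+[400,0]).round())
```

```text
-0.046 [[516. 125.]]
0.046 [[554.  45.]]
-0.065 [[507. 143.]]
0.065 [[562.  30.]]
[[535. 157.]]
```

Emit:
{"api": "step_arm", "payload": {"motion": [[[0.01, -0.01, 0.5], 0], [[0.02, -0.01, 1.0], 0], [[0.02, -0.01, 1.4], 0], [[0.02, -0.01, 1.56], 0], [[0.02, -0.01, 1.56], 0]]}}

```text
time: 2.7
tool_pos: [0.5753, 0.0901, 0.0673]
tool_rot: [-3.141, 0.001, 0.428]
contact_force: [-0.7, 0.4, -0.0]
opening: 0.0917
grip_force: 0.0
```

Emit:
{"api": "step_arm", "payload": {"motion": [[[0, 0, 0], 0], [[0, 0, 0], 0], [[0, 0, 0], 0], [[0, 0, 0], 0]], "hand": 140, "squeeze": 8}}

```text
time: 3.2
tool_pos: [0.5756, 0.0908, 0.0675]
tool_rot: [3.141, -0.0, 0.429]
contact_force: [-0.5, -0.2, -0.2]
opening: 0.0564
grip_force: 0.0
```

Emit:
{"api": "step_arm", "payload": {"motion": [[[0, 0, 0], 0], [[0, 0, 0], 0], [[0, 0, 0], 0]], "hand": 160, "squeeze": 8}}

```text
time: 3.58
tool_pos: [0.5755, 0.0908, 0.0673]
tool_rot: [3.142, 0.0, 0.429]
contact_force: [-0.1, 1.1, 1.0]
opening: 0.0439
grip_force: 8.0
```

Emit:
{"api": "step_arm", "payload": {"motion": [[[0, 0, -0.1], 0], [[0, 0, -0.3], 0], [[0, 0, -0.6], 0], [[0, 0, -0.9], 0], [[0, 0, -1.0], 0], [[0, 0, -1.0], 0]], "hand": 160, "squeeze": 8}}

```text
time: 4.32
tool_pos: [0.5756, 0.0908, 0.1277]
tool_rot: [3.141, -0.001, 0.429]
contact_force: [0.0, 1.4, -3.7]
opening: 0.0442
grip_force: 8.0
```

Run:
```python
from h import *
import cv2
from cell import robot
c=robot.read_camera("side")["pixels"][:,:,::-1]
cv2.imwrite("pics/d2.png",cv2.resize(c[100:260,230:390],(480,480),interpolation=2))
go(.449,.341,.127,1.72)
```

```text
t 4.375 pos [0.5753 0.0907 0.127 ] yaw 0.4288 F [ 0.4 -0.4 -3. ] open 0.0438 grip 8.0
shift [-0.18  -4.669  0.   ] spin -1.291
```

View pics/d2.png

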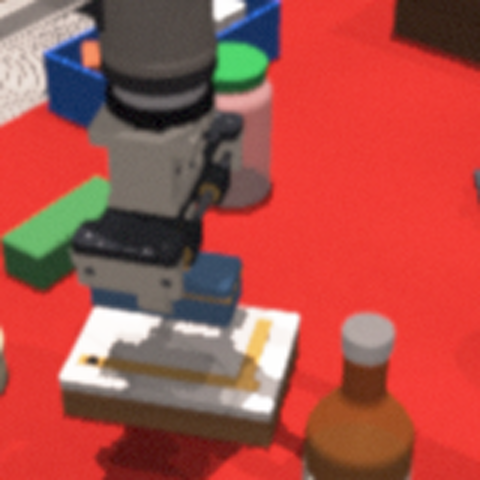

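The box is held level above the plaque and the whole seam shows: dot at side pixel (261,220), corner near (309,228). Carrying it to the bay.

Emit:
{"api": "step_arm", "payload": {"motion": [[[-0.01, -0.2, 0], -0.06], [[-0.03, -0.65, 0], -0.18], [[-0.05, -1.15, 0], -0.32], [[-0.07, -1.65, 0], -0.46], [[-0.09, -2.15, 0], -0.6], [[-0.1, -2.65, 0], -0.74], [[-0.12, -3.15, 0], -0.88], [[-0.14, -3.65, 0], -1.02], [[-0.16, -4.15, 0], -1.16], [[-0.18, -4.5, 0], -1.25]]}}

```text
time: 5.62
tool_pos: [0.4523, 0.3327, 0.1263]
tool_rot: [-3.14, 0.001, 1.683]
contact_force: [-0.2, -0.5, -4.3]
opening: 0.0439
grip_force: 8.0
```

Run:
```python
from h import *
go(.449,.341,.060,1.72)
```

```text
t 5.625 pos [0.4523 0.3327 0.1263] yaw 1.6831 F [-0.2 -0.5 -4.3] open 0.0439 grip 8.0
shift [ 0.144 -0.039  1.106] spin -0.037
```

Emit:
{"api": "step_arm", "payload": {"motion": [[[0.14, -0.03, 0.1], -0.03], [[0.14, -0.04, 0.4], -0.04], [[0.14, -0.04, 0.8], -0.04], [[0.14, -0.04, 1.2], -0.04], [[0.14, -0.04, 1.35], -0.04], [[0.14, -0.04, 1.4], -0.04], [[0.14, -0.04, 1.4], -0.04]]}}

```text
time: 6.5
tool_pos: [0.4506, 0.34, 0.0437]
tool_rot: [3.141, -0.0, 1.718]
contact_force: [-0.5, -0.6, -2.9]
opening: 0.0441
grip_force: 8.0
```

Run:
```python
from h import *
import cv2
from cell import robot
c=robot.read_camera("side")["pixels"][:,:,::-1]
cv2.imwrite("pics/d3.png",cv2.resize(c[240:370,160:320],(640,520),interpolation=2))
go(.449,.341,.0335,1.72)
```

```text
t 6.55 pos [0.4507 0.3401 0.044 ] yaw 1.7186 F [-0.2 -0.8 -3.7] open 0.044 grip 8.0
shift [ 0.019 -0.026  0.175] spin -0.001
```

View pics/d3.png

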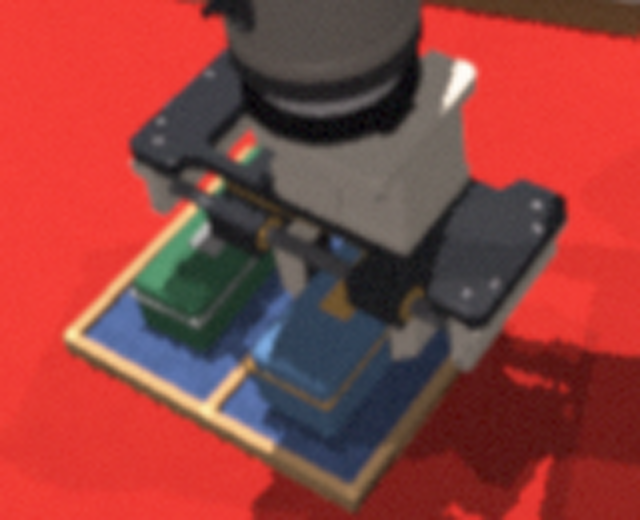

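The blue box hovers about 10 mm over the empty bay, inside the rims and clear of the green box. Lowering slowly.

Emit:
{"api": "step_arm", "payload": {"motion": [[[0.01, -0.02, 0.04], 0], [[0.01, -0.02, 0.08], 0], [[0.01, -0.02, 0.12], 0], [[0.01, -0.02, 0.15], 0], [[0.01, -0.02, 0.165], 0], [[0.01, -0.02, 0.17], 0], [[0.01, -0.02, 0.17], 0]]}}

```text
time: 7.42
tool_pos: [0.4488, 0.3403, 0.0333]
tool_rot: [3.142, 0.0, 1.719]
contact_force: [-1.9, -1.4, 0.7]
opening: 0.044
grip_force: 8.0
```

Emit:
{"api": "step_arm", "payload": {"motion": [[[0, 0, 0], 0], [[0, 0, 0], 0], [[0, 0, 0], 0]], "hand": 85}}

```text
time: 7.8
tool_pos: [0.4491, 0.3404, 0.0332]
tool_rot: [3.141, -0.0, 1.719]
contact_force: [-0.6, 0.1, -0.1]
opening: 0.061
grip_force: 0.0
```

Emit:
{"api": "step_arm", "payload": {"motion": [[[0, 0, 0], 0], [[0, 0, -0.2], 0], [[0, 0, -0.8], 0], [[0, 0, -1.6], 0], [[0, 0, -2.5], 0], [[0, 0, -3.4], 0], [[0, 0, -3.4], 0]]}}

```text
time: 8.68
tool_pos: [0.4507, 0.3414, 0.2429]
tool_rot: [3.132, -0.004, 1.719]
contact_force: [-0.0, -0.5, -0.2]
opening: 0.0612
grip_force: 0.0
```

Run:
```python
from h import *
import cv2
from cell import robot
c=robot.read_camera("side")["pixels"][:,:,::-1]
o=np.zeros((520,800,3),np.uint8)
o[:400,:400]=cv2.resize(c[270:370,170:270],(400,400),interpolation=2)
o[:320,400:]=cv2.resize(c[190:250,245:320],(400,320),interpolation=2)
cv2.imwrite("pics/d4.png",o)
go(.480,-.3325,.25,.69)
```

```text
t 8.725 pos [0.4495 0.3408 0.2399] yaw 1.7189 F [-0.   0.1 -0.6] open 0.0613 grip 0.0
shift [-11.173  -1.153  -0.169] spin 1.029
```

View pics/d4.png

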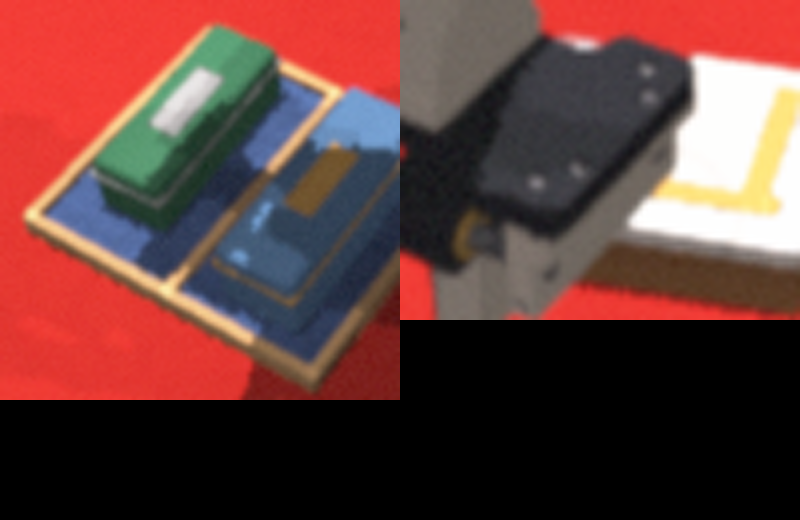

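The blue box rests upright in the bay and the fingers are clear. Now going to the burnisher.

Emit:
{"api": "step_arm", "payload": {"motion": [[[-0.6, -0.06, -0.2], 0.05], [[-1.6, -0.16, -0.3], 0.15], [[-2.6, -0.27, -0.3], 0.25], [[-3.6, -0.37, -0.3], 0.35], [[-4.6, -0.47, -0.3], 0.45], [[-5.6, -0.58, -0.3], 0.55], [[-6.6, -0.68, -0.3], 0.65], [[-7.6, -0.78, -0.3], 0.75], [[-8.6, -0.89, -0.3], 0.85], [[-9.6, -0.99, -0.3], 0.94]]}}

```text
time: 9.98
tool_pos: [0.4742, -0.2397, 0.2539]
tool_rot: [-3.139, 0.0, 0.775]
contact_force: [0.6, 0.2, -0.0]
opening: 0.0612
grip_force: 0.0
```

Run:
```python
from h import *
go(.480,-.3325,.22,.69)
```

```text
t 9.975 pos [ 0.4742 -0.2397  0.2539] yaw 0.7754 F [ 0.6  0.2 -0. ] open 0.0612 grip 0.0
shift [-1.013  1.172  0.564] spin 0.085
```

Emit:
{"api": "step_arm", "payload": {"motion": [[[-0.4, 0.5, 0.2], 0.04], [[-0.85, 1.0, 0.4], 0.08], [[-1.01, 1.17, 0.55], 0.085], [[-1.01, 1.17, 0.56], 0.085]]}}

```text
time: 10.48
tool_pos: [0.4805, -0.3302, 0.2198]
tool_rot: [-3.138, 0.0, 0.693]
contact_force: [0.9, 0.7, -0.6]
opening: 0.0614
grip_force: 0.0
```

Run:
```python
from h import *
import cv2
from cell import robot
I={n:robot.read_camera(n)["pixels"][:,:,::-1] for n in("top","side")}
np.savez("now.npz",**I)
def crop(I,x,y,w,h,s):
    o=cv2.resize(I[y:y+h,x:x+w],None,fx=s,fy=s,interpolation=cv2.INTER_CUBIC)
    for k in range(0,w,10): cv2.putText(o,str(x+k),(k*s,8),0,.28,(255,255,255),1); cv2.line(o,(k*s,10),(k*s,14),(255,255,255),1)
    for k in range(10,h,10): cv2.putText(o,str(y+k),(0,k*s+3),0,.28,(255,255,255),1); cv2.line(o,(18,k*s),(22,k*s),(255,255,255),1)
    return o
out=np.zeros((600,800,3),np.uint8)
def put(o,x,y): out[y:y+o.shape[0],x:x+o.shape[1]]=o
put(crop(I["side"],245,190,90,60,5),0,300)
put(crop(I["top"],243,135,80,59,5),0,0)
put(crop(I["side"],370,80,68,100,5),455,0)
cv2.imwrite("pics/e1.png",out)
go(.480,-.3325,.129,.69)
t=robot.observe()["tool_pos"]
for y in(.69,):
  for s in(-.0306,.0306): print(cr([0,0],0,0,1) if 0 else (proj("side",t+s*np.array([np.sin(y),-np.cos(y),0])-[0,0,.017])))
```

```text
t 10.575 pos [ 0.4812 -0.3293  0.2213] yaw 0.695 F [ 0.5 -0.1  0.3] open 0.0612 grip 0.0
shift [-0.05   0.028  1.539] spin 0.005
[[417.45032034 111.76415093]]
[[412.72892209 101.17929121]]
```

View pics/e1.png

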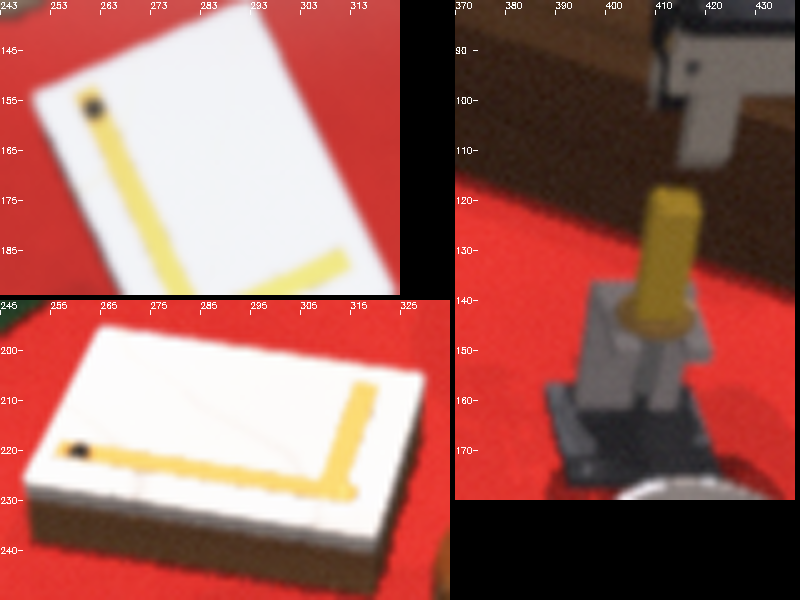

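Both views show the seam clear: the dot is at side (260.4,219.8) and top (261.2,156.0), and the corner centre is near side (313,227). The finger hangs over the handle as projected. Refitting the plaque from all points.

Run:
```python
from h import *
m=[[-85,-60,40],[85,-60,40],[85,60,40],[-85,60,40]]
pt=cr([(30,122),(175,428),(398,318),(250,22)],243,130,5);ps=cr([(23,177),(375,240),(423,75),(102,27)],245,190,5)
d=[[-65,-35,40],[58,-35,40]]
dt=cr([(93,107)],243,135,5);ds=cr([(79,151),(341,187)],245,190,5)
A=[("top",m,pt),("top",d[:1],dt)];B=[("side",m,ps),("side",d,ds)]
seam=[[-65+25*i,-35,40] for i in range(5)]+[[58,-35,40]]+[[58,-10,40],[58,15,40],[58,40,40]]
for o in(A+B,A,B):
    p,r=fit(o,[.5,.1,-2.6]); print(p,r)
    w=world(p,seam); print(w[[0,5,8]].round(4))
b=[[-55,-22,46],[55,-22,46],[55,22,46],[-55,22,46]]
```

```text
[ 0.58055452  0.06874723 -2.69131378] [ 0.3  0.2 -0.  -0.3 -0.2  0.8 -0.1  0.6  0.2  1.  -0.1  0.2  0.3 -1.3
  0.4 -0.6 -0.5 -0.5  0.1 -0.2 -2.   0.3]
[[0.6238 0.1285 0.04  ]
 [0.5131 0.075  0.04  ]
 [0.5457 0.0075 0.04  ]]
[ 0.58181224  0.06879637 -2.68833249] [ 0.2 -0.2  0.1 -0.8 -0.2  0.2 -0.3  0.2  0.1  0.6]
[[0.6249 0.1287 0.04  ]
 [0.5143 0.0749 0.04  ]
 [0.5472 0.0074 0.04  ]]
[ 0.57912955  0.06922471 -2.6954116 ] [ 0.1  0.5  0.5 -0.9  0.8 -0.2 -0.1 -0.2  0.4  0.1 -1.7  0.8]
[[0.6227 0.1288 0.04  ]
 [0.5117 0.0758 0.04  ]
 [0.5441 0.0081 0.04  ]]
```

Emit:
{"api": "step_arm", "payload": {"motion": [[[-0.02, 0.03, 0.4], 0], [[-0.02, 0.03, 0.9], 0], [[-0.02, 0.03, 1.35], 0], [[-0.02, 0.03, 1.53], 0], [[-0.02, 0.03, 1.53], 0]]}}

```text
time: 11.2
tool_pos: [0.4817, -0.332, 0.13]
tool_rot: [-3.141, -0.0, 0.695]
contact_force: [0.3, 0.1, 0.2]
opening: 0.0612
grip_force: 0.0
```

Emit:
{"api": "step_arm", "payload": {"motion": [[[0, 0, 0], 0], [[0, 0, 0], 0], [[0, 0, 0], 0], [[0, 0, 0], 0], [[0, 0, 0], 0]], "hand": 220, "squeeze": 25}}

```text
time: 11.82
tool_pos: [0.4814, -0.3328, 0.13]
tool_rot: [3.141, 0.0, 0.694]
contact_force: [-0.6, -0.0, 2.5]
opening: 0.0272
grip_force: 23.6
```

Gripped. I'll refine the seam's centre line with the yellow pixels, then lift.

Run:
```python
from h import *
import cv2
I=np.load("now.npz")
p0=np.array([.58055,.06875,-2.6913])
for n in("top","side"):
    hsv=cv2.cvtColor(I[n],cv2.COLOR_BGR2HSV); m=cv2.inRange(hsv,(18,60,120),(35,255,255))
    v,u=np.nonzero(m); c=C[n]; R=Ro.from_euler("xyz",c["R"]).as_matrix()
    r=(np.c_[u,v,np.ones(len(u))]@np.linalg.inv(c["K"]).T*[1,-1,-1])@R.T
    P=c["t"]+r*((.04-c["t"][2])/r[:,2:])
    q=(P[:,:2]-p0[:2]); co,s=np.cos(p0[2]),np.sin(p0[2]); q=np.c_[q[:,0]*co+q[:,1]*s,-q[:,0]*s+q[:,1]*co]*1000
    q=q[(abs(q[:,0])<84)&(abs(q[:,1])<59)]
    for lo,hi in((-55,-30),(-30,-5),(-5,20),(20,45)): 
        k=q[(q[:,0]>lo)&(q[:,0]<hi)]; print(n,"leg1 x",lo,hi,k[:,1].mean().round(1),len(k))
    for lo,hi in((-20,0),(0,20),(20,35)):
        k=q[(q[:,1]>lo)&(q[:,1]<hi)]; print(n,"leg2 y",lo,hi,k[:,0].mean().round(1),len(k))
    print("ext",np.percentile(q,[1,99],axis=0).round(1))
```

```text
top leg1 x -55 -30 -34.5 44
top leg1 x -30 -5 -34.7 46
top leg1 x -5 20 -34.6 46
top leg1 x 20 45 -34.7 46
top leg2 y -20 0 56.3 37
top leg2 y 0 20 56.2 35
top leg2 y 20 35 56.5 29
ext [[-74.8 -40.1]
 [ 65.   43.4]]
side leg1 x -55 -30 -35.5 41
side leg1 x -30 -5 -35.9 40
side leg1 x -5 20 -35.6 38
side leg1 x 20 45 -35.8 38
side leg2 y -20 0 57.9 29
side leg2 y 0 20 58.2 31
side leg2 y 20 35 58.3 22
ext [[-72.8 -42.1]
 [ 67.2  41.7]]
```

Emit:
{"api": "step_arm", "payload": {"motion": [[[0, 0, -0.05], 0], [[0, 0, -0.3], 0], [[0, 0, -0.7], 0], [[0, 0, -1.2], 0], [[0, 0, -1.7], 0], [[0, 0, -1.9], 0], [[0, 0, -1.9], 0]]}}

```text
time: 12.7
tool_pos: [0.4817, -0.3329, 0.2444]
tool_rot: [3.14, -0.0, 0.694]
contact_force: [0.5, -0.1, -1.4]
opening: 0.0273
grip_force: 23.6
```

The seam's centre lies within 1 mm of the fitted pose, and the burnisher is lifted. Moving over seam0.

Run:
```python
from h import *
go(.6245,.1288,.190,.694)
```

```text
t 12.7 pos [ 0.4817 -0.3329  0.2444] yaw 0.6939 F [ 0.5 -0.1 -1.4] open 0.0273 grip 23.6
shift [ 6.752 -4.393  0.907] spin -0.0
```

Emit:
{"api": "step_arm", "payload": {"motion": [[[0.25, -0.16, 0], 0], [[0.85, -0.55, 0], 0], [[1.6, -1.04, 0], 0], [[2.4, -1.56, 0], 0], [[3.2, -2.08, 0], 0], [[4.0, -2.6, 0], 0], [[4.8, -3.12, 0.1], 0], [[5.6, -3.64, 0.3], 0], [[6.3, -4.1, 0.6], 0], [[6.65, -4.33, 0.8], 0]]}}

```text
time: 13.95
tool_pos: [0.6209, 0.1261, 0.1931]
tool_rot: [-3.139, 0.003, 0.697]
contact_force: [0.8, -0.3, -0.8]
opening: 0.0269
grip_force: 23.6
```

Emit:
{"api": "step_arm", "payload": {"motion": [[[0.1, -0.06, 0.1], 0], [[0.1, -0.06, 0.1], 0], [[0.1, -0.06, 0.1], 0], [[0.1, -0.06, 0.1], 0]]}}

```text
time: 14.45
tool_pos: [0.6246, 0.1276, 0.1905]
tool_rot: [3.141, -0.001, 0.692]
contact_force: [-0.1, -0.5, -1.6]
opening: 0.0271
grip_force: 23.6
```

Run:
```python
from h import *
from cell import robot
import cv2
c=robot.read_camera("side")["pixels"][:,:,::-1]
o=cv2.resize(c[150:250,240:340],(600,600),interpolation=2)
t=robot.observe()["tool_pos"]
for P in(t-[0,0,.114],[.6245,.1288,.04]):
    a=proj("side",P)[0]; print(a,(a-[240,150]+.5)*6-.5)
cv2.imwrite("pics/f1.png",o)
go(.6245,.1288,.156,.694)
```

```text
[259.48997018 207.60544554] [119.43982106 348.13267325]
[260.26350543 219.55505847] [124.08103258 419.83035081]
t 14.5 pos [0.6246 0.1277 0.1904] yaw 0.6924 F [ 0.2 -0.5 -1. ] open 0.0273 grip 23.6
shift [ 0.01  -0.015  0.574] spin -0.002
```

View pics/f1.png

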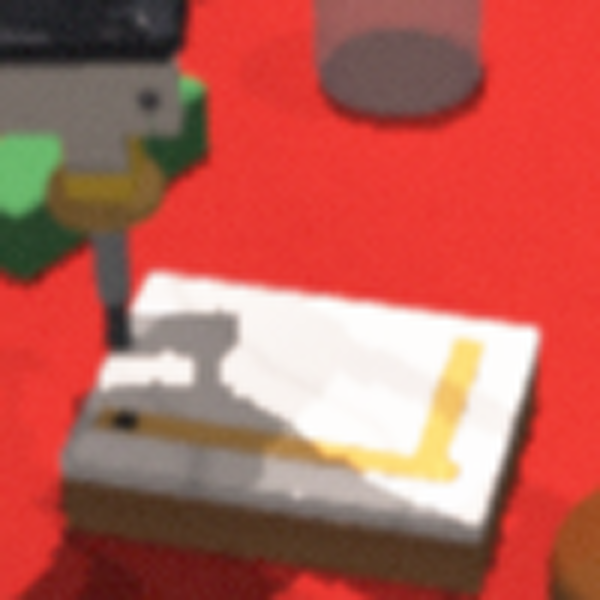

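The tip is at crop (120,347), right where predicted, above the black dot at (124,420). Descending and pressing slowly.

Emit:
{"api": "step_arm", "payload": {"motion": [[[0, -0.01, 0.1], 0], [[0.01, -0.01, 0.3], 0], [[0.01, -0.01, 0.45], 0], [[0.01, -0.01, 0.52], 0], [[0.01, -0.01, 0.57], 0], [[0.01, -0.01, 0.6], 0], [[0.01, -0.01, 0.63], 0], [[0.01, -0.01, 0.66], 0], [[0.01, -0.01, 0.68], 0], [[0.01, -0.01, 0.68], 0]]}}

```text
time: 15.75
tool_pos: [0.6246, 0.1295, 0.1491]
tool_rot: [3.141, -0.0, 0.694]
contact_force: [-0.8, 0.7, 0.8]
opening: 0.0267
grip_force: 23.6
```

Run:
```python
from h import *
go(.5131,.075,.148,.692)
for P in ((.6238,.1285),(.5131,.075),(.5457,.0075)): go(*P,.148,.692)
```

```text
t 15.75 pos [0.6246 0.1295 0.1491] yaw 0.6938 F [-0.8  0.7  0.8] open 0.0267 grip 23.6
shift [-2.01  -0.49   0.019] spin 0.002
t 15.75 pos [0.6246 0.1295 0.1491] yaw 0.6938 F [-0.8  0.7  0.8] open 0.0267 grip 23.6
shift [-0.022  0.004  0.019] spin 0.002
t 15.75 pos [0.6246 0.1295 0.1491] yaw 0.6938 F [-0.8  0.7  0.8] open 0.0267 grip 23.6
shift [-2.01  -0.49   0.019] spin 0.002
t 15.75 pos [0.6246 0.1295 0.1491] yaw 0.6938 F [-0.8  0.7  0.8] open 0.0267 grip 23.6
shift [-2.312  0.723  0.019] spin 0.002
```

Contact is made at about 2.5 N. Now along leg 1.

Emit:
{"api": "step_arm", "payload": {"motion": [[[-0.04, -0.01, 0.005], 0], [[-0.1, -0.025, 0.01], 0], [[-0.16, -0.04, 0.01], 0], [[-0.22, -0.054, 0.01], 0], [[-0.28, -0.068, 0.01], 0], [[-0.34, -0.083, 0.01], 0], [[-0.4, -0.098, 0.01], 0], [[-0.46, -0.112, 0.01], 0], [[-0.52, -0.127, 0.01], 0], [[-0.58, -0.142, 0.01], 0]]}}

```text
time: 17.0
tool_pos: [0.5921, 0.1137, 0.1483]
tool_rot: [3.142, 0.0, 0.694]
contact_force: [2.2, 1.2, 1.6]
opening: 0.0262
grip_force: 24.8
```

Run:
```python
from h import *
p=[.58055,.06875,-2.6913]
from cell import robot
t=robot.observe()["tool_pos"]-[p[0],p[1],.114]
print("plaque",np.round([t[0]*np.cos(p[2])+t[1]*np.sin(p[2]),-t[0]*np.sin(p[2])+t[1]*np.cos(p[2]),t[2]],4))
go(.5131,.075,.1485,.692)
```

```text
plaque [-0.03   -0.0355  0.0343]
t 17.0 pos [0.5921 0.1137 0.1483] yaw 0.6938 F [2.2 1.2 1.6] open 0.0262 grip 24.8
shift [-1.425 -0.346 -0.003] spin 0.002
```

Emit:
{"api": "step_arm", "payload": {"motion": [[[-0.06, -0.015, 0], 0], [[-0.12, -0.029, 0], 0], [[-0.18, -0.044, 0], 0], [[-0.24, -0.058, 0], 0], [[-0.3, -0.073, 0], 0], [[-0.36, -0.087, 0], 0], [[-0.42, -0.102, 0], 0], [[-0.48, -0.116, 0], 0], [[-0.54, -0.131, 0], 0], [[-0.6, -0.145, 0], 0]]}}

```text
time: 18.25
tool_pos: [0.5588, 0.0974, 0.1483]
tool_rot: [3.142, 0.0, 0.694]
contact_force: [0.4, 0.5, 1.4]
opening: 0.0258
grip_force: 24.8
```

Emit:
{"api": "step_arm", "payload": {"motion": [[[-0.06, -0.015, 0], 0], [[-0.12, -0.029, 0], 0], [[-0.18, -0.044, 0], 0], [[-0.24, -0.058, 0], 0], [[-0.3, -0.073, 0], 0], [[-0.36, -0.087, 0], 0], [[-0.42, -0.102, 0], 0], [[-0.48, -0.116, 0], 0], [[-0.54, -0.131, 0], 0], [[-0.6, -0.145, 0], 0]]}}

```text
time: 19.5
tool_pos: [0.5256, 0.0811, 0.1483]
tool_rot: [3.142, 0.0, 0.694]
contact_force: [1.9, 0.7, 1.9]
opening: 0.0261
grip_force: 24.8
```

```bash
cat > q.py <<'E'
from h import *
import sys
p=[.58055,.06875,-2.6913]
from cell import robot
t=robot.observe()["tool_pos"]-[p[0],p[1],.114]
print("plaque",np.round([t[0]*np.cos(p[2])+t[1]*np.sin(p[2]),-t[0]*np.sin(p[2])+t[1]*np.cos(p[2]),t[2]],4))
go(.5131,.075,.1485,.692);go(.5457,.0075,.1485,.692)
E
python3 q.py
```

```text
plaque [ 0.0441 -0.035   0.0343]
t 19.5 pos [0.5256 0.0811 0.1483] yaw 0.6938 F [1.9 0.7 1.9] open 0.0261 grip 24.8
shift [-0.225 -0.056 -0.004] spin 0.002
t 19.5 pos [0.5256 0.0811 0.1483] yaw 0.6938 F [1.9 0.7 1.9] open 0.0261 grip 24.8
shift [-0.526  1.157 -0.004] spin 0.002
```

Emit:
{"api": "step_arm", "payload": {"motion": [[[-0.06, -0.015, 0], 0], [[-0.12, -0.03, 0], 0], [[-0.18, -0.045, 0], 0], [[-0.22, -0.056, 0], 0], [[-0.225, -0.056, 0], 0], [[-0.235, -0.02, 0], 0], [[-0.25, 0.04, 0], 0], [[-0.265, 0.1, 0], 0], [[-0.28, 0.16, 0], 0], [[-0.295, 0.22, 0], 0]]}}

```text
time: 20.75
tool_pos: [0.5207, 0.0594, 0.1482]
tool_rot: [-3.142, 0.0, 0.694]
contact_force: [-0.8, 1.6, 1.1]
opening: 0.0263
grip_force: 24.8
```

```bash
python3 q.py
```

```text
plaque [ 0.0579 -0.0177  0.0342]
t 20.75 pos [0.5207 0.0594 0.1482] yaw 0.6937 F [-0.8  1.6  1.1] open 0.0263 grip 24.8
shift [ 0.068 -0.281 -0.004] spin 0.002
t 20.75 pos [0.5207 0.0594 0.1482] yaw 0.6937 F [-0.8  1.6  1.1] open 0.0263 grip 24.8
shift [-0.234  0.932 -0.004] spin 0.002
```

Emit:
{"api": "step_arm", "payload": {"motion": [[[-0.015, 0.06, 0], 0], [[-0.03, 0.12, 0], 0], [[-0.045, 0.18, 0], 0], [[-0.06, 0.24, 0], 0], [[-0.075, 0.3, 0], 0], [[-0.09, 0.36, 0], 0], [[-0.105, 0.42, 0], 0], [[-0.12, 0.48, 0], 0], [[-0.135, 0.54, 0], 0], [[-0.15, 0.6, 0], 0]]}}

```text
time: 22.0
tool_pos: [0.5368, 0.026, 0.1483]
tool_rot: [3.142, 0.0, 0.694]
contact_force: [-0.9, 1.2, 2.4]
opening: 0.0263
grip_force: 24.8
```

Emit:
{"api": "step_arm", "payload": {"motion": [[[-0.015, 0.06, 0], 0], [[-0.03, 0.12, 0], 0], [[-0.045, 0.18, 0], 0], [[-0.06, 0.24, 0], 0], [[-0.075, 0.3, 0], 0], [[-0.085, 0.34, 0], 0], [[-0.085, 0.34, 0], 0], [[-0.085, 0.34, 0], 0]]}}

```text
time: 23.0
tool_pos: [0.5462, 0.0069, 0.1485]
tool_rot: [3.14, -0.0, 0.694]
contact_force: [0.7, -1.3, 1.4]
opening: 0.026
grip_force: 24.8
```

```bash
python3 q.py
```

```text
plaque [0.0578 0.0408 0.0345]
t 23.0 pos [0.5462 0.0069 0.1485] yaw 0.6939 F [ 0.7 -1.3  1.4] open 0.026 grip 24.8
shift [ 3.020e-01 -1.226e+00 -1.000e-03] spin 0.002
t 23.0 pos [0.5462 0.0069 0.1485] yaw 0.6939 F [ 0.7 -1.3  1.4] open 0.026 grip 24.8
shift [-0.    -0.013 -0.001] spin 0.002
```

Emit:
{"api": "step_arm", "payload": {"motion": [[[0, 0, -0.05], 0], [[0, 0, -0.12], 0], [[0, 0, -0.2], 0], [[0, 0, -0.35], 0], [[0, 0, -0.7], 0], [[0, 0, -1.2], 0], [[0, 0, -1.7], 0], [[0, 0, -1.8], 0]]}}

```text
time: 24.0
tool_pos: [0.5467, 0.0073, 0.2585]
tool_rot: [3.138, -0.003, 0.694]
contact_force: [-0.2, 0.9, -1.8]
opening: 0.0259
grip_force: 24.8
```

```bash
python3 -c "
from h import *
go(.4814,-.3328,.25,.694)"
```

```text
t 24.0 pos [0.5467 0.0073 0.2585] yaw 0.6939 F [-0.2  0.9 -1.8] open 0.0259 grip 24.8
shift [-4.461  3.662  0.142] spin -0.0
```

Emit:
{"api": "step_arm", "payload": {"motion": [[[-0.2, 0.16, 0], 0], [[-0.7, 0.57, 0], 0], [[-1.3, 1.07, 0.05], 0], [[-1.9, 1.56, 0.1], 0], [[-2.5, 2.05, 0.14], 0], [[-3.1, 2.54, 0.14], 0], [[-3.7, 3.04, 0.14], 0], [[-4.15, 3.41, 0.14], 0], [[-4.4, 3.61, 0.14], 0], [[-4.46, 3.66, 0.14], 0]]}}

```text
time: 25.25
tool_pos: [0.4798, -0.3333, 0.2468]
tool_rot: [-3.14, 0.0, 0.692]
contact_force: [0.5, 0.5, -1.5]
opening: 0.026
grip_force: 24.8
```

Emit:
{"api": "step_arm", "payload": {"motion": [[[0, 0, 0], 0], [[0, 0, 0], 0], [[0, 0, 0], 0], [[0, 0, 0], 0]]}}

```text
time: 25.75
tool_pos: [0.4808, -0.3321, 0.2481]
tool_rot: [3.141, -0.0, 0.695]
contact_force: [1.7, 0.2, -1.3]
opening: 0.0262
grip_force: 24.8
```

```bash
python3 -c "
from h import *
go(.4814,-.3328,.13,.694)
from cell import robot
import cv2
I=robot.read_camera('side')['pixels']
# tip check: dark/steel shaft column centroid below collar vs prediction
t=robot.observe()['tool_pos']
for z in (.114,.08,.06,.037): print(z,proj('side',t-[0,0,z])[0].round(1))
"
```

```text
t 25.75 pos [ 0.4808 -0.3321  0.2481] yaw 0.6947 F [ 1.7  0.2 -1.3] open 0.0262 grip 24.8
shift [-0.     0.015  1.968] spin 0.001
0.114 [411.8 129.3]
0.08 [413.6 118.3]
0.06 [414.8 111.6]
0.037 [416.1 103.7]
```

Emit:
{"api": "step_arm", "payload": {"motion": [[[0, 0.01, 0.15], 0], [[0, 0.01, 0.4], 0], [[0, 0.01, 0.6], 0], [[0, 0.01, 0.75], 0], [[0, 0.01, 0.9], 0], [[0, 0.01, 1.05], 0], [[0, 0.01, 1.05], 0]]}}

```text
time: 26.68
tool_pos: [0.4807, -0.3329, 0.1841]
tool_rot: [-3.14, 0.0, 0.694]
contact_force: [-0.4, 0.1, -1.9]
opening: 0.026
grip_force: 24.8
```

Emit:
{"api": "step_arm", "payload": {"motion": [[[0, 0, 0.15], 0], [[0, 0, 0.35], 0], [[0, 0, 0.55], 0], [[0, 0, 0.7], 0], [[0, 0, 0.8], 0], [[0, 0, 0.86], 0], [[0, 0, 0.88], 0], [[0, 0, 0.88], 0]]}}

```text
time: 27.68
tool_pos: [0.4811, -0.3332, 0.1323]
tool_rot: [3.141, -0.0, 0.694]
contact_force: [-0.1, -0.2, -1.8]
opening: 0.0261
grip_force: 24.8
```

```bash
python3 -c "
from h import *
go(.4814,-.3328,.13,.694)"
```

```text
t 27.675 pos [ 0.4811 -0.3332  0.1323] yaw 0.6938 F [-0.1 -0.2 -1.8] open 0.0261 grip 24.8
shift [ 0.008 -0.002  0.039] spin -0.0
```

Emit:
{"api": "step_arm", "payload": {"motion": [[[0, 0, 0.015], 0], [[0, 0, 0.03], 0], [[0, 0, 0.04], 0], [[0, 0, 0.04], 0]]}}

```text
time: 28.18
tool_pos: [0.481, -0.3331, 0.13]
tool_rot: [3.141, 0.0, 0.694]
contact_force: [-0.9, 0.4, 1.7]
opening: 0.0262
grip_force: 24.8
```

Emit:
{"api": "step_arm", "payload": {"motion": [[[0, 0, 0], 0], [[0, 0, 0], 0], [[0, 0, 0], 0], [[0, 0, 0], 0], [[0, 0, 0], 0]], "hand": 85}}

```text
time: 28.8
tool_pos: [0.481, -0.3331, 0.1297]
tool_rot: [3.142, 0.0, 0.694]
contact_force: [-0.6, 0.5, 0.8]
opening: 0.0613
grip_force: 0.0
```

Emit:
{"api": "step_arm", "payload": {"motion": [[[0, 0, -0.2], 0], [[0, 0, -0.6], 0], [[0, 0, -1.1], 0], [[0, 0, -1.7], 0], [[0, 0, -2.3], 0], [[0, 0, -2.5], 0], [[0, 0, -2.5], 0], [[0, 0, -2.5], 0]]}}

```text
time: 29.8
tool_pos: [0.4804, -0.3327, 0.2781]
tool_rot: [-3.139, 0.001, 0.694]
contact_force: [0.2, -0.9, 0.3]
opening: 0.0614
grip_force: 0.0
```

Run:
```python
from h import *
import cv2
from cell import robot
go(.4,-.3,.3,.7)
c=robot.read_camera("side")["pixels"].astype(int); old=np.load("now.npz")["side"][:,:,::-1].astype(int)
C0=np.load("side.npz")["p"].astype(int)
def yel(I): 
    h=cv2.cvtColor(I.astype(np.uint8),cv2.COLOR_RGB2HSV)[110:150,395:430]; v,u=np.nonzero(cv2.inRange(h,(22,150,60),(35,255,255))); return len(u),u.mean()+395,v.mean()+110,u.min()+395,u.max()+395,v.min()+110,v.max()+110
for I in(C0,old,c): print(yel(I))
def blue(I): return
print("tray diff box region",np.abs(c-np.load("now.npz")["side"][:,:,::-1])[270:360,170:300].mean())
```

```text
t 29.8 pos [ 0.4804 -0.3327  0.2781] yaw 0.6938 F [ 0.2 -0.9  0.3] open 0.0614 grip 0.0
shift [-0.683 -1.276 -0.365] spin -0.006
(113, np.float64(413.1504424778761), np.float64(123.7433628318584), np.int64(407), np.int64(419), np.int64(116), np.int64(142))
(72, np.float64(411.8888888888889), np.float64(129.81944444444446), np.int64(407), np.int64(418), np.int64(118), np.int64(142))
(81, np.float64(412.0246913580247), np.float64(128.3827160493827), np.int64(407), np.int64(417), np.int64(118), np.int64(142))
tray diff box region 1.522849002849003
```

The burnisher is back where it hung before (same pixel extent, upright), the box hasn't moved, and the arm is clear.

```bash
python3 -c "
from cell import robot
print(robot.hand_in())"
```

```text
the job is handed in; nothing more can be done
None
```

I set the blue box down upright in the empty bay, ran the burnisher along the whole seam at about 30 mm/s with the spring about half in, and hung it back in its fork; I handed the job in at about 30 s of the 72 s allowed, and no verdict came back.

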